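Clip the vial carrier into the sample reader and load the vial

ROBOT

A 6-joint arm with a two-finger parallel gripper is mounted at the origin on the work surface. World frame = base frame: x ahead of the robot, y to its left, z up, the work surface at z = 0. Lengths are in mm, angles in degrees, forces in N, time in s.
With the tool pointing down it reaches from about 325 to 775 mm from the base axis. Payload 9.3 kg.
Tool frame: the origin (TCP) lies between the finger pads; the fingertips stand 17 mm ahead of it and the grasp point (between the pads) lies 2 mm behind it; y points along the fingers, x is the direction in which the jaws open and shut, and the axes are right-handed (so a half turn about y gives the same grasp; the last joint's range is limited). The gripper opens to 85 mm and grips with 20 to 120 N. Pads are 22 mm wide; open, the fingers measure 114 mm over their backs; the gripper's body (76 mm by 85 mm) begins 54 mm behind the grasp point. The pads swing forward as they close: fully open they stand 13 mm farther back than shut.
Start: joints at [-72.17, 14.817, 1.232, 76.415, 0, 81.257], TCP at [246.036, -491.898, 248.279] pointing down, gripper open.
Joint ranges: [-174.27, 174.27], [-52.1, 104.24], [-59.71, 78.15], [-110.17, 111.67], [-87.03, 83.33], [-180, 180]. Speed limits (degrees/s): [127.2, 127.2, 159.86, 180, 180, 180].

INTERFACE

Orientations are given as a 3x3 rotation matrix whose columns are the frame's x, y, z axes.
In Python, from rig import observe, imaging, r gives the robot as it stands.
- The arm moves only by the tool servo_tool, never from a script. Its arguments are lists of equal length, an entry for each row: "dp": the shift along the tool's x, y, z in units of 20 mm (1.0 is 20 mm), a list of three; "turn": the turn, a rotation vector about the tool's x, y, z in units of 5 degrees (1.0 is 5 degrees), a list of three; "fingers": the opening in per cent of the stroke, from 0 (shut) to 100 (fully open). A call has 1 to 20 rows; each row shifts and turns the commanded pose from where the row before left it, along the tool's axes as they then stand; what a row does not reach is not made up. A row lasts 1/8 s, in which the tool goes at most 62.5 mm and 10.7 degrees, less where a joint would pass 70% of its speed; a pose out of reach is approached as far as the arm can. A call with a number of a shift or a turn outside -1 to 1 is refused whole. A call with a gripper value outside its range is refused whole. The fingers move at their own pace and stop on an object; "grip_force" is the grip in N (left out, the last holds). Time passes only in rows, so rows that do not move let the fingers close. It gives the time, the measured TCP pose, the force and the opening at its end, in the units of the state.
- observe(): the state, without advancing time (a new reading comes with each control period).
- imaging.capture(name): name is "side" or "top"; returns the picture (480x640x3 uint8, red, green, blue); there is no depth.
- imaging.get_calibration(name): a dict with "fx", "fy", "cx", "cy" (pixels), "dist" ([k1, k2, p1, p2, k3] as OpenCV has them; the pictures are not rectified), "rvec" (rotation vector, rad) and "tvec" (3), from world to camera coordinates, as OpenCV has them. Camera axes: x right, y down, z forward; pixel columns grow to the right and rows downward; lengths in mm; the calibration is good to about 2 mm. A picture is of the moment at which its call begins. get_calibration takes no time and is no camera call.
- r.hand_in(): hands the job in, once; it reports no verdict.
The state is a dict: "time": time; "joints": joint angles; "joint_vel": joint speeds; "tau": joint torques, N m; "tool_pos": TCP position; "ee_rot": TCP orientation; "contact_force": force on the tool from outside, world axes, zero at the start; "moment": the same for the moment, N m; "finger_gap": finger opening in mm.
Only numpy, scipy, OpenCV 4.12 (cv2) and the standard library are available. Lean on these libraries where they do the work, as an engineer would, in place of code of your own. Each camera call takes 0.05 s, during which the arm holds its last target.

TASK

The dark teal vial carrier lies loose and tilted in the bay of the white sample reader. Push it away from you until its tongue is under the lip at the far end of the bay, then press its yellow thumb pad down until both orange sprung catches snap over its near edge and it stays down flat in the bay by itself. Then stand the blue-capped glass vial upright in the carrier's white collar, setting it down gently, and leave the other vials where they stand.

Things in the scene. Friction and masses are not known exactly. Their poses are not given: they have to be found in the camera images.
- reader: White benchtop reader, fixed: 190 (x) x 250 (y) x 60 mm high (flat deck). Origin: centre of its underside, z up, x along the bay away from the robot. The bay, 76 mm wide, 20 mm deep (floor at 40 mm), has its centre line at y = -45 mm and runs from its near wall at x = -44 to the lip at x = 55. The near rim (x -95 to -44) is flat deck. Left of the bay (y > 25 mm) a keypad and screen rise to 82 mm.
- bay_lip (a point): Middle of the front edge of the fixed lip over the far end of the bay, marked by a blue line, at deck height (60 mm above the bench); axes as the reader's. The lip overhangs the bay floor by 11 mm with a 7 mm high gap beneath for the carrier's tongue. The carrier is stopped by the lip's front.
- catch_left (a joint): Left orange sprung catch in the bay's near wall, 22 mm left of its centre line. 0 m: out, nose 8 mm into the bay; 0.009: pushed back. The nose's top slopes from deck height down; its flat underside, 6.5 mm over the bay floor, holds the carrier's flange down. Spring 0.75 to 3 N. Passing both catches takes about 5 to 15 N down on the pad; then they spring back to 0.
- catch_right (a joint): Right orange sprung catch, the same, 22 mm right of the bay's centre line.
- carrier: Loose teal carrier, 200 g: slab 88 (x) x 72 x 12 mm; origin at the centre of its underside, x to the tongue, z up. Tongue 8 long, 4 thick at x 44 to 52; flange 8 long, 5 thick at x -52 to -44, both along the underside. Starts 9 to 16 mm short of home, tongue on the bay floor, near part on the near rim (0.21 rad nose down). Home: flat on the floor, origin 44 to 47 mm short of the lip's front.
- carrier_pad (a point): Middle of the top of the carrier's yellow thumb pad (26 x 40 mm), 24 mm above the underside: press here. Axes as the carrier's. Its near face, 13 mm towards -x, is flush with the slab's near face; together they are a push face 19 mm high above the flange. At the start the push face spans about 66 to 84 mm above the bench. With the carrier home this point is 64 mm above the bench.
- carrier_bore (a point): Centre of the floor of the white collar's bore, on top of the slab (52 mm above the bench when home); axes as the carrier's. Bore 31 mm wide, 22 mm deep; collar 44 mm outside, its rim 22 mm above this point. It lies 47 mm towards +x of the pad's middle.
- carrier_flange (a point): Middle of the lower near edge of the carrier's flange (40 mm above the bench when home).
- carrier_tongue (a point): Middle of the lower far edge of the carrier's tongue (40 mm above the bench when home).
- vial_blue_mid (a point): Centre, half-way up, of the vial with the blue cap: body 25 mm across, 74 mm high; cap 27 mm across, 16 mm high; 90 mm in all, 60 g. Stands loose on the bench among the others, 85 mm or more between centres; z up along its axis. Grip it no lower than its middle, so that the fingertips clear the collar.
- vial_red_mid (a point): The same of an equal vial with a red cap; leave it standing where it is.
- vial_black_mid (a point): The same of an equal vial with a black cap; leave it standing where it is.

How it is judged:
By the outcome, as a careful person would: the job done as asked, in the order asked, and still so for the second after the job is handed in, with the robot touching nothing.
It also fails if it takes over 53 s, if anything falls off the work surface, if the arm or the gripper's body presses on something with over 40 N, if the wrist force passes 120 N, or if a joint passes its speed limit or range.

## Working session

There is one attempt and no reset: what is moved stays moved. The work goes in short steps, Python scripts to look and compute and a tool call to move; the robot and the scene stay as the last step left them, time stands still between calls to the robot, and variables do not carry over. Pictures are saved under pics/ and viewed, and the job is handed in when it is done.

Besides the shell and the picture viewer there is one more tool, called after "Request:" as name(argument=value, ...) on one line, values as JSON. servo_tool: Moves the arm, as the interface text tells. Its arguments: {"type":"object","properties":{"dp":{"type":"array","items":{"type":"array","items":{"type":"number"}}},"turn":{"type":"array","items":{"type":"array","items":{"type":"number"}}},"fingers":{"type":"array","items":{"type":"number"}},"grip_force":{"type":"number"}},"required":["dp","turn","fingers"]}

```bash
ls; mkdir -p pics; python3 - <<'E'
from rig import observe, imaging, r
import cv2
print(observe())
for n in ("side","top"):
    im=imaging.capture(n); cv2.imwrite(f"pics/{n}0.png",im[:,:,::-1]); print(n,imaging.get_calibration(n))
E
```

```text
pics
{'time': 0.0, 'joints': array([-7.21688445e+01,  1.48514580e+01,  1.18938043e+00,  7.64154464e+01,
        3.05575311e-04,  8.12551010e+01]), 'joint_vel': array([ 0.03267012,  0.12633775,  0.00126396,  0.07238588, -0.0731033 ,
        0.07666363]), 'tau': array([-1.77581915e-03, -5.55646348e+01,  3.44521523e+01,  1.36686210e-02,
       -1.51783729e-04,  1.65032685e-05]), 'tool_pos': array([ 245.9657949 , -491.64752342,  247.65695227]), 'ee_rot': array([[ 4.47385081e-01, -4.09244255e-04,  8.94341334e-01],
       [-8.94340429e-01,  1.28968626e-03,  4.47385219e-01],
       [-1.33650956e-03, -9.99999085e-01,  2.10982710e-04]]), 'contact_force': array([-0.28277422, -0.70895117,  0.3870713 ]), 'moment': array([-0.04887206, -0.01553727,  0.0136136 ]), 'finger_gap': 85.74313999241882}
side {'fx': 598.3453122109851, 'fy': 598.3453122109851, 'cx': 318.20482117537045, 'cy': 238.55302345499805, 'dist': array([-0.1608982,  0.       ,  0.       ,  0.       ,  0.       ]), 'rvec': array([ 0.7316352 , -2.53450035,  1.22131739]), 'tvec': array([487.57631105, 184.8998087 , 798.52279124])}
top {'fx': 553.3721552691351, 'fy': 553.3721552691351, 'cx': 319.7660451063081, 'cy': 240.52456772929685, 'dist': array([-0.05995889,  0.        ,  0.        ,  0.        ,  0.        ]), 'rvec': array([ 2.12067974, -2.16353581,  0.16100178]), 'tvec': array([108.80442239, 530.63829765, 908.58902797])}
```

View pics/side0.png

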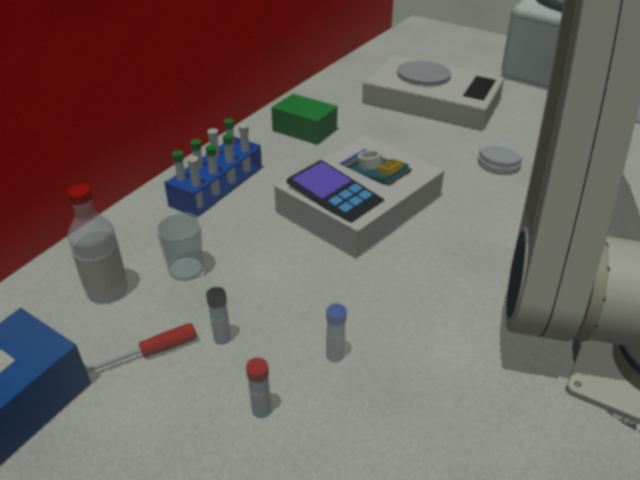

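View pics/top0.png

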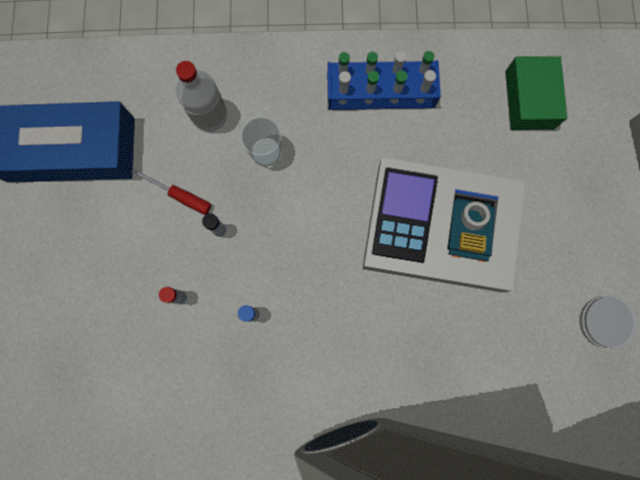

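The side view shows the reader around (360,195) and the blue vial near (336,333). In the top view the reader's corners are at about (381,160), (524,182), (512,290) and (365,268), and the blue cap is at (247,313). I'll zoom in next.

```bash
python3 - <<'E'
import cv2
t=cv2.imread("pics/top0.png"); s=cv2.imread("pics/side0.png")
cv2.imwrite("pics/topz.png",cv2.resize(t[150:300,355:535],None,fx=4,fy=4,interpolation=cv2.INTER_CUBIC))
cv2.imwrite("pics/sidez.png",cv2.resize(s[130:255,270:450],None,fx=4,fy=4,interpolation=cv2.INTER_CUBIC))
a=cv2.resize(t[270:340,140:280],None,fx=5,fy=5,interpolation=cv2.INTER_CUBIC)
cv2.imwrite("pics/topv.png",a)
cv2.imwrite("pics/sidev.png",cv2.resize(s[280:420,200:360],None,fx=4,fy=4,interpolation=cv2.INTER_CUBIC))
E
```

```text
(no output)
```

View pics/topz.png

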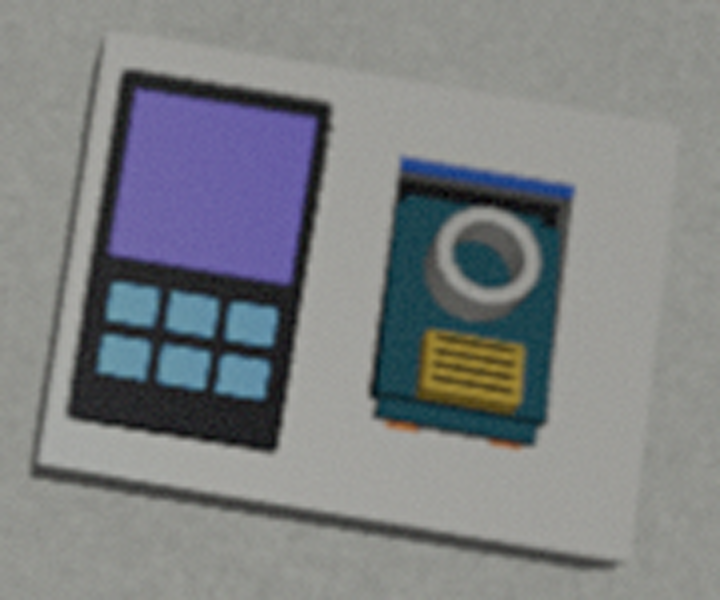

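View pics/sidez.png

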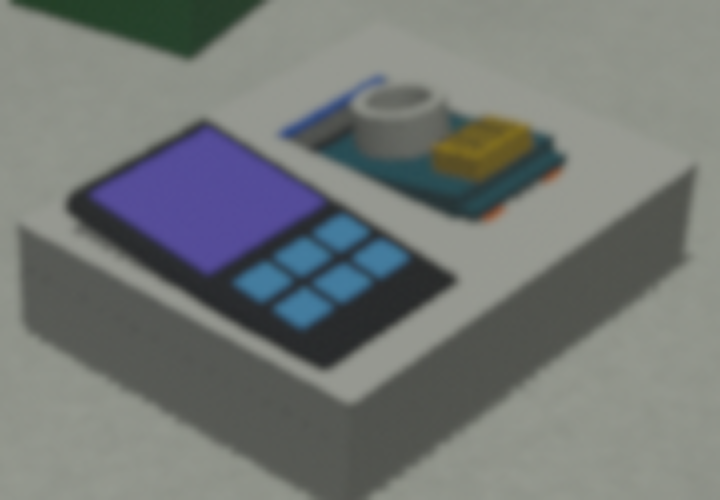

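View pics/topv.png

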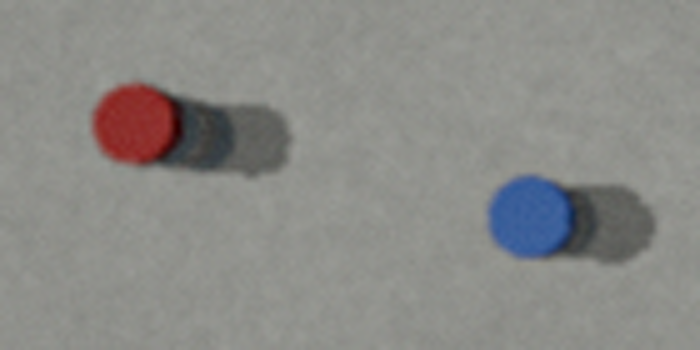

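View pics/sidev.png

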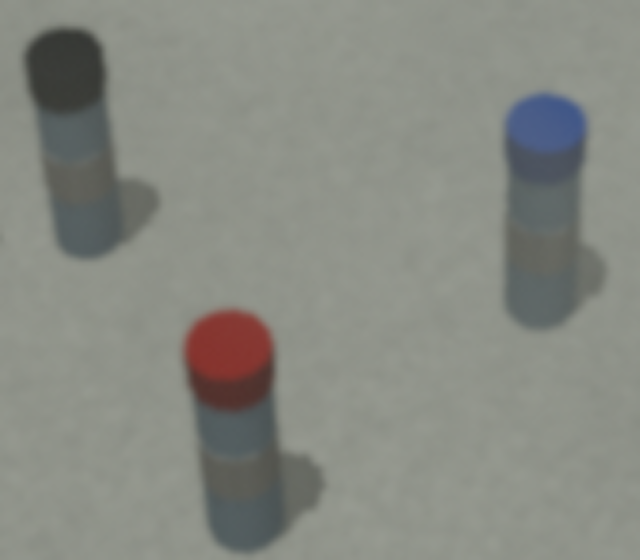

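```bash
cat > h.py <<'E'
import numpy as np, cv2
from rig import observe, imaging, r
from scipy.optimize import least_squares
C={n:imaging.get_calibration(n) for n in("side","top")}
def proj(n,P):
    c=C[n];K=np.array([[c['fx'],0,c['cx']],[0,c['fy'],c['cy']],[0,0,1]])
    return cv2.projectPoints(np.asarray(P,float).reshape(-1,1,3),c['rvec'],c['tvec'],K,c['dist'])[0].reshape(-1,2)
def ray(n,uv):
    c=C[n];K=np.array([[c['fx'],0,c['cx']],[0,c['fy'],c['cy']],[0,0,1]])
    p=cv2.undistortPoints(np.array([[uv]],float),K,c['dist'])[0,0]
    R=cv2.Rodrigues(c['rvec'])[0]
    return -R.T@c['tvec'].ravel(),R.T@np.array([p[0],p[1],1])
def atz(n,uv,z):
    o,d=ray(n,uv); return o+d*(z-o[2])/d[2]
def rz(a): c,s=np.cos(a),np.sin(a); return np.array([[c,-s,0],[s,c,0],[0,0,1]])
E
cat > fit.py <<'E'
from h import *
T=lambda u,v:((u+.5)/4-.5+355,(v+.5)/4-.5+150)
S=lambda u,v:((u+.5)/4-.5+270,(v+.5)/4-.5+130)
ob=[("top",T(105,35),(95,125,60)),("top",T(680,123),(95,-125,60)),("top",T(623,558),(-95,-125,60)),("top",T(38,465),(-95,125,60)),
("side",S(20,228),(95,125,60)),("side",S(350,405),(-95,125,60)),("side",S(695,165),(-95,-125,60)),("side",S(380,25),(95,-125,60))]
for n in (("top",),("side",),("top","side")):
    o=[q for q in ob if q[0] in n]
    f=lambda p:np.concatenate([proj(m,rz(p[2])@np.array(P)+[p[0],p[1],0])[0]-uv for m,uv,P in o])
    s=least_squares(f,[650,-200,0]); print(n,s.x[:2],np.degrees(s.x[2]),np.round(s.fun,1))
# vials
TV=lambda u,v:((u+.5)/5-.5+140,(v+.5)/5-.5+270)
SV=lambda u,v:((u+.5)/4-.5+200,(v+.5)/4-.5+280)
print('blue top',atz("top",TV(530,216),90),'side',atz("side",SV(546,124),90), atz("side",SV(542,302),0)) 
print('red top',atz("top",TV(136,124),90),'side',atz("side",SV(230,345),90))
print('black',atz("top",(211,221.5),90),atz("side",SV(65,62),90))
p=s.x
for y in(38,-38):
    print('lip',proj("top",rz(p[2])@np.array([55,-45+y,60])+[p[0],p[1],0]), [T(402,170),T(573,197)])
E
python3 fit.py
```

```text
('top',) [ 556.20412953 -114.77235605] -10.514823828496109 [-0.4 -1.  -0.8  0.3  1.4  0.8 -0.2 -0.1]
('side',) [ 556.18901097 -113.83483538] -10.703795931784294 [-0.9 -0.7  0.2  0.8  1.  -0.3 -0.4 -0.5]
('top', 'side') [ 556.30037298 -114.50891973] -10.591182516838442 [-0.5 -1.2 -0.9  0.3  1.2  0.8 -0.5 -0.2 -0.7 -0.8  0.6  0.6  1.  -0.6
 -0.4 -0.6]
blue top [410.85473689 218.85673247  90.        ] side [411.27150279 219.60650308  90.        ] [411.54888393 217.3186157    0.        ]
red top [442.40603985 346.11329602  90.        ] side [442.92239494 347.12779422  90.        ]
black [560.24681933 275.62337286  90.        ] [559.82672544 280.61271798  90.        ]
lip [[453.3304794 191.8961545]] [(455.125, 192.125), (497.875, 198.875)]
lip [[497.16632439 199.12421664]] [(455.125, 192.125), (497.875, 198.875)]
```

The two views agree within about 1 mm: the reader is at (556.3, -114.5) with yaw -10.6°, and the blue vial is at (411, 219). Next I'll find the carrier's position along the bay.

```bash
cat > car.py <<'E'
from h import *
T=lambda u,v:((u+.5)/4-.5+355,(v+.5)/4-.5+150)
S=lambda u,v:((u+.5)/4-.5+270,(v+.5)/4-.5+130)
RP=np.array([556.3,-114.5,0]);RY=np.radians(-10.6)
def w(p): return rz(RY)@np.asarray(p,float)+RP
def car(q,P):
    # q: tongue x in reader, y offset, yaw, pitch
    xt,y,yw,pt=q; c,s=np.cos(pt),np.sin(pt)
    Ry=np.array([[c,0,s],[0,1,0],[-s,0,c]])
    return w(rz(yw)@(Ry@(np.array(P,float)-[52,0,0]))+[xt,-45+y,40])
# bore offset: pad centre x = -31 -> bore x=16
ob=[("top",T(427,329),(-18,20,24)),("top",T(525,343),(-18,-20,24)),("top",T(521,413),(-44,-20,24)),("top",T(418,400),(-44,20,24)),
("top",T(489,256),(16,0,34)),("side",S(399,97),(16,0,34)),
("side",S(432,152),(-18,20,24)),("side",S(477,163),(-44,20,24)),("side",S(533,129),(-44,-20,24)),("side",S(488,117),(-18,-20,24))]
if __name__=="__main__":
    f=lambda q:np.concatenate([proj(m,car(q,P))[0]-uv for m,uv,P in ob])
    s=least_squares(f,[48,0,0,.21]); print(s.x,np.round(s.fun,1))
    f2=lambda q:f([q[0],q[1],q[2],.21])
    s=least_squares(f2,[48,0,0]); q=[*s.x,.21];print(q,np.round(s.fun,1))
    inv=lambda p: rz(-RY)@(p-RP)
    for nm,P in dict(pad=(-31,0,24),padnear=(-44,0,24),facelow=(-44,0,5),flange=(-52,0,0),flt=(-52,0,5),bore=(16,0,12)).items(): print(nm,np.round(inv(car(q,P)),1),np.round(car(q,P),1))
E
python3 car.py
```

```text
[ 4.81487592e+01 -1.07438829e+00 -2.81801550e-03  1.85619566e-01] [ 0.1  0.8 -0.6  1.3 -0.7 -1.6  1.1 -2.3 -0.3  0.   0.4  0.8  0.4 -0.1
  0.8  0.2  0.3  0.1 -0.   0.3]
[np.float64(46.61532753734966), np.float64(-0.6421204517803377), np.float64(-0.00786168776594849), 0.21] [-0.1  0.9 -0.9  1.5 -0.9 -1.5  0.9 -2.4 -0.6  0.2  0.5  0.7  0.5 -0.6
  0.8 -0.6  0.4 -0.6  0.1 -0.2]
pad [-29.6 -45.   80.8] [ 519.  -153.3   80.8]
padnear [-42.3 -44.9  83.5] [ 506.5 -150.9   83.5]
facelow [-46.2 -44.9  64.9] [ 502.6 -150.1   64.9]
flange [-55.1 -44.8  61.7] [ 493.9 -148.4   61.7]
flt [-54.1 -44.9  66.6] [ 494.9 -148.6   66.6]
bore [ 13.9 -45.4  59.2] [ 561.6 -161.7   59.2]
```

```bash
cat >> h.py <<'E'
RP=np.array([556.3,-114.5,0]);RY=np.radians(-10.6)
def w(p): return rz(RY)@np.asarray(p,float)+RP
def rd(p): return rz(-RY)@(np.asarray(p,float)-RP)
def goto(pr):  # reader-frame target TCP -> tool units
    o=observe(); d=w(pr)-o['tool_pos']; x=o['ee_rot'][:,0]
    print('t',o['time'],'rd',np.round(rd(o['tool_pos']),1),'yaw',np.degrees(np.arctan2(x[1],x[0])),'units',np.round(o['ee_rot'].T@d/20,2),'F',np.round(rz(-RY)@o['contact_force'],1),'gap',o['finger_gap'])
E
python3 -c "
from h import *
goto((-85,-45,140)); print(w((-85,-45,0)))
d=w((-85,-45,140))-observe()['tool_pos']; print(rz(-RY)@d/20)"
```

```text
t 0.1 rd [-235.7 -427.8  247.7] yaw -63.427872143511074 units [-10.7    5.4   17.57] F [-0.5  0.5  0.2] gap 85.62182484289472
[ 464.47268454 -143.09622591    0.        ]
[ 7.53300136 19.14238886 -5.38640493]
```

Request:
servo_tool(dp=[[0, 0.4, 0], [0, 0.4, 0], [0, 0.4, 0], [0, 0.4, 0], [0, 0.4, 0], [0, 0.4, 0], [0, 0.4, 0], [0, 0.4, 0], [0, 0.4, 0], [0, 0.4, 0], [0, 0.4, 0], [0.4, 0.1, 1], [0.4, 0.1, 1], [0.4, 0.1, 1], [0.4, 0.1, 1], [0.4, 0.1, 1], [0.4, 0.1, 1], [0.4, 0.1, 1], [0.4, 0.1, 1], [0.4, 0.1, 1]], turn=[[0, -0.96, 0], [0, -0.96, 0], [0, -0.96, 0], [0, -0.96, 0], [0, -0.96, 0], [0, -0.96, 0], [0, -0.96, 0], [0, -0.96, 0], [0, -0.96, 0], [0, -0.96, 0], [0, -0.96, 0], [0, 0, 0], [0, 0, 0], [0, 0, 0], [0, 0, 0], [0, 0, 0], [0, 0, 0], [0, 0, 0], [0, 0, 0], [0, 0, 0]], fingers=[0, 0, 0, 0, 0, 0, 0, 0, 0, 0, 0, 0, 0, 0, 0, 0, 0, 0, 0, 0], grip_force=60)

```text
time: 2.6
tool_pos: [350.7, -326.9, 142.2]
ee_rot: [[0.983, 0.0, 0.184], [-0.184, -0.0, 0.983], [0.0, -1.0, -0.0]]
contact_force: [1.3, -1.1, 0.8]
finger_gap: -0.0
```

```bash
python3 -c "
from h import *
goto((-85,-45,86))"
```

```text
t 2.6 rd [-163.  -246.6  142.2] yaw -10.621349057149825 units [ 3.9   2.81 10.08] F [ 1.5 -0.9  0.8] gap -0.03390862980208773
```

Request:
servo_tool(dp=[[0.4, 0.1, 1], [0.4, 0.1, 1], [0.4, 0.1, 1], [0.4, 0.1, 1], [0.4, 0.1, 1], [0.4, 0.1, 1], [0.4, 0.1, 1], [0.4, 0.1, 1], [0.4, 0.1, 1], [0.3, 0.1, 1], [0, 0.6, 0.08], [0, 0.6, 0], [0, 0.6, 0], [0, 0, 0]], turn=[[0, 0, 0], [0, 0, 0], [0, 0, 0], [0, 0, 0], [0, 0, 0], [0, 0, 0], [0, 0, 0], [0, 0, 0], [0, 0, 0], [0, 0, 0], [0, 0, 0], [0, 0, 0], [0, 0, 0], [0, 0, 0]], fingers=[0, 0, 0, 0, 0, 0, 0, 0, 0, 0, 0, 0, 0, 0])

```text
time: 4.35
tool_pos: [463.0, -144.6, 85.1]
ee_rot: [[0.983, -0.002, 0.185], [-0.185, 0.001, 0.983], [-0.002, -1.0, 0.001]]
contact_force: [-0.0, 0.5, 0.3]
finger_gap: -0.2
```

```bash
cat > snap.py <<'E'
import sys
from h import *
goto((-85,-45,86))
k=sys.argv[1]
for n,(a,b,c,d) in dict(top=(140,300,345,535),side=(100,250,260,450)).items():
    if n in sys.argv[2:]:
        im=imaging.capture(n)[:,:,::-1]; cv2.imwrite(f"pics/{n}_{k}_full.png",im)
        cv2.imwrite(f"pics/{n}_{k}.png",cv2.resize(im[a:b,c:d],None,fx=3.75,fy=3.75,interpolation=cv2.INTER_CUBIC))
E
python3 snap.py 1 side top
```

```text
t 4.35 rd [-86.1 -46.8  85.1] yaw -10.676667709243679 units [ 0.06 -0.04  0.09] F [-0.1  0.5  0.3] gap -0.17826171174811414
```

View pics/side_1.png

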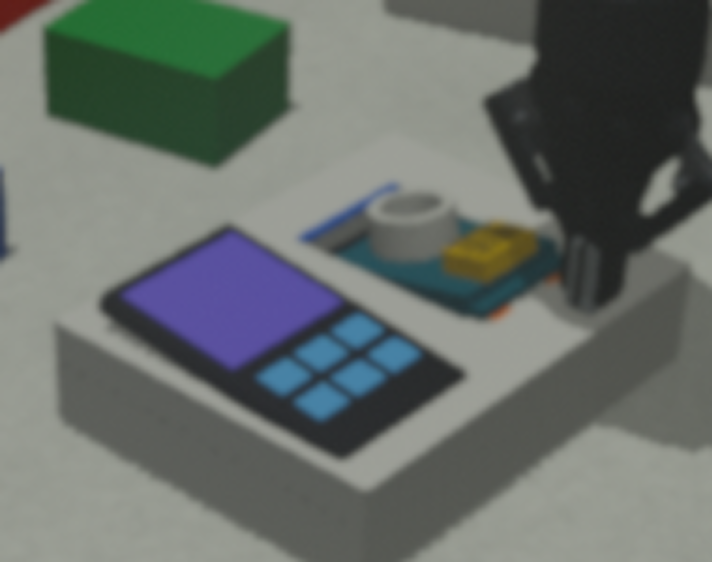

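View pics/top_1.png

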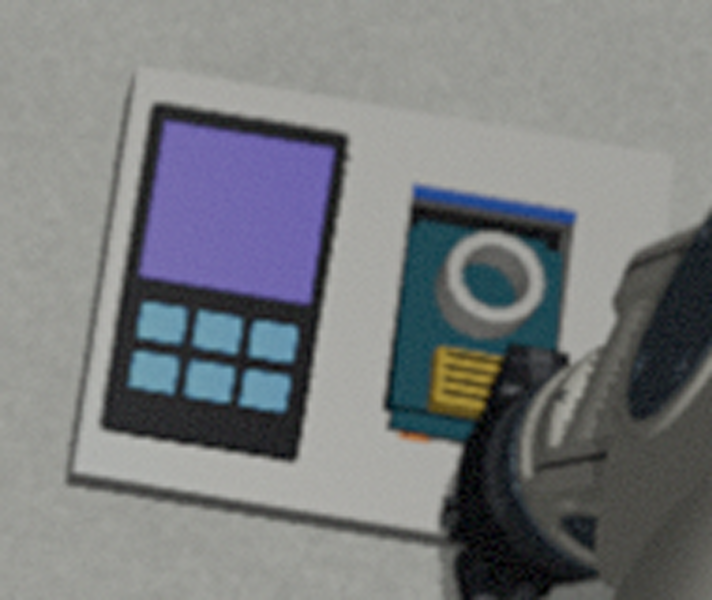

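The side view shows the shut fingertips over the near rim at zoom (585,300), lined up behind the yellow pad with space between. I'll advance now.

Request:
servo_tool(dp=[[0.4, -0.04, 0.09], [0.4, 0, 0], [0.3, 0, 0], [0.2, 0, 0], [0.2, 0, 0]], turn=[[0, 0, 0], [0, 0, 0], [0, 0, 0], [0, 0, 0], [0, 0, 0]], fingers=[0, 0, 0, 0, 0])

```text
time: 5.08
tool_pos: [493.9, -148.3, 87.0]
ee_rot: [[0.983, -0.0, 0.184], [-0.184, 0.0, 0.983], [-0.0, -1.0, 0.0]]
contact_force: [0.3, 0.1, -0.3]
finger_gap: 0.1
```

```bash
python3 snap.py 2 side
```

```text
t 5.075 rd [-55.1 -44.7  87. ] yaw -10.626212990556633 units [-1.49  0.05 -0.02] F [ 0.3  0.1 -0.3] gap 0.1391989038770711
```

View pics/side_2.png

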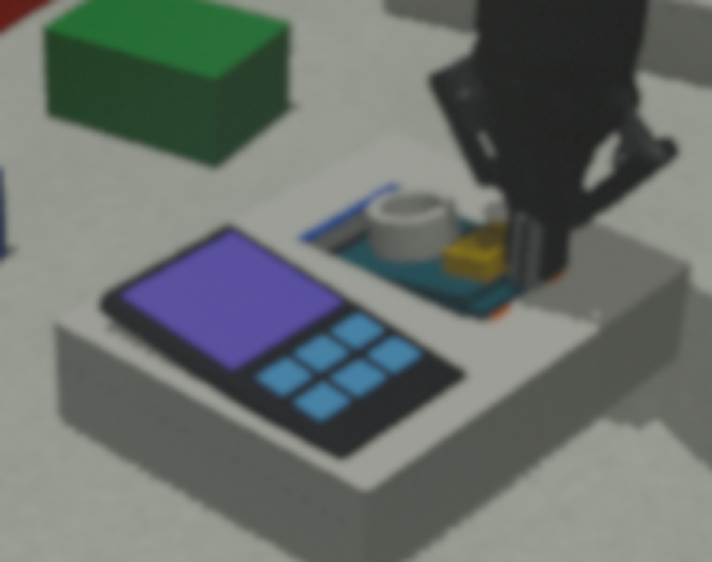

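The finger is now right next to the pad's near face, at zoom (510,265). I'll push in small steps.

Request:
servo_tool(dp=[[0.1, 0.05, 0], [0.1, 0, 0], [0.1, 0, 0]], turn=[[0, 0, 0], [0, 0, 0], [0, 0, 0]], fingers=[0, 0, 0])

```text
time: 5.5
tool_pos: [499.4, -149.3, 86.0]
ee_rot: [[0.983, -0.0, 0.184], [-0.184, 0.0, 0.983], [-0.0, -1.0, 0.0]]
contact_force: [-1.1, 1.0, -0.7]
finger_gap: -0.1
```

Request:
servo_tool(dp=[[0.1, 0, 0], [0.1, 0, 0]], turn=[[0, 0, 0], [0, 0, 0]], fingers=[0, 0])

```text
time: 5.75
tool_pos: [503.6, -150.1, 86.1]
ee_rot: [[0.983, -0.0, 0.184], [-0.184, 0.0, 0.983], [-0.0, -1.0, 0.0]]
contact_force: [-1.9, 0.3, 0.4]
finger_gap: 0.1
```

Request:
servo_tool(dp=[[0.1, 0, 0], [0.1, 0, 0]], turn=[[0, 0, 0], [0, 0, 0]], fingers=[0, 0])

```text
time: 6.0
tool_pos: [507.4, -150.8, 86.1]
ee_rot: [[0.983, -0.0, 0.184], [-0.184, 0.0, 0.983], [-0.0, -1.0, 0.0]]
contact_force: [-6.2, 1.6, 0.4]
finger_gap: -0.2
```

```bash
python3 snap.py 3 side top
```

```text
t 6.0 rd [-41.4 -44.7  86.1] yaw -10.623824409530602 units [-2.18  0.   -0.02] F [-6.4  0.4  0.4] gap -0.17346410740441337
```

View pics/side_3.png

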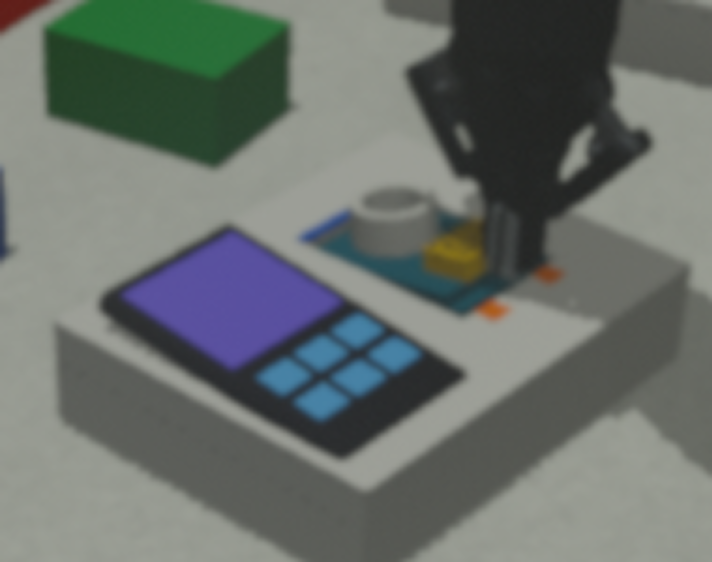

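View pics/top_3.png

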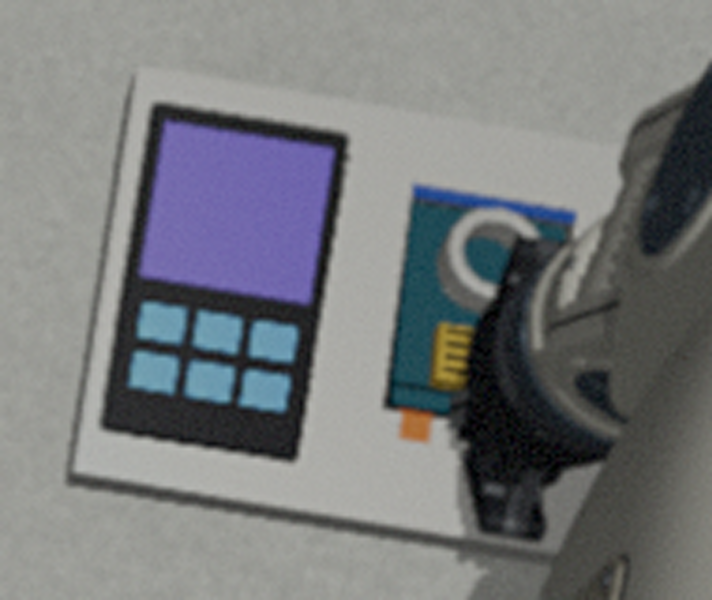

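In the top view the dark gap below the blue line at (495,200) has closed. The flange has left the rim and the catches are exposed. I'll add one small push to confirm it's against the stop.

Request:
servo_tool(dp=[[0.05, 0, 0], [0, 0, 0]], turn=[[0, 0, 0], [0, 0, 0]], fingers=[0, 0])

```text
time: 6.35
tool_pos: [507.4, -150.8, 85.9]
ee_rot: [[0.983, -0.002, 0.185], [-0.185, 0.0, 0.983], [-0.002, -1.0, 0.0]]
contact_force: [-5.8, 0.7, 2.0]
finger_gap: 0.4
```

Request:
servo_tool(dp=[[0.1, 0, 0], [0, 0, 0]], turn=[[0, 0, 0], [0, 0, 0]], fingers=[0, 0])

```text
time: 6.6
tool_pos: [507.8, -150.8, 85.5]
ee_rot: [[0.983, -0.005, 0.185], [-0.185, 0.001, 0.983], [-0.005, -1.0, -0.0]]
contact_force: [-14.0, 1.8, 5.0]
finger_gap: 0.1
```

The force rises to 14 N with no movement, so the carrier is against the stop. I'll back off, rise, and move over the pad.

Request:
servo_tool(dp=[[-0.3, 0, 0], [-0.2, -0.3, 0], [0, -0.8, 0], [0, -0.5, 0], [0.5, 0, 0], [0.6, 0, 0], [0.25, 0, 0], [0, 0, 0]], turn=[[0, 0, 0], [0, 0, 0], [0, 0, 0], [0, 0, 0], [0, 0, 0], [0, 0, 0], [0, 0, 0], [0, 0, 0]], fingers=[0, 0, 0, 0, 0, 0, 0, 0])

```text
time: 7.6
tool_pos: [527.4, -154.5, 117.4]
ee_rot: [[0.983, -0.001, 0.184], [-0.184, 0.0, 0.983], [-0.001, -1.0, 0.0]]
contact_force: [-1.3, 0.6, 0.6]
finger_gap: -0.3
```

```bash
sed -i 's/goto((-85,-45,86))/goto((-22,-45,81))/' snap.py; python3 snap.py 4 side
```

```text
t 7.6 rd [-21.1 -44.7 117.4] yaw -10.61106120297237 units [-0.04  1.82 -0.02] F [-1.4  0.4  0.6] gap -0.2959030419053062
```

View pics/side_4.png

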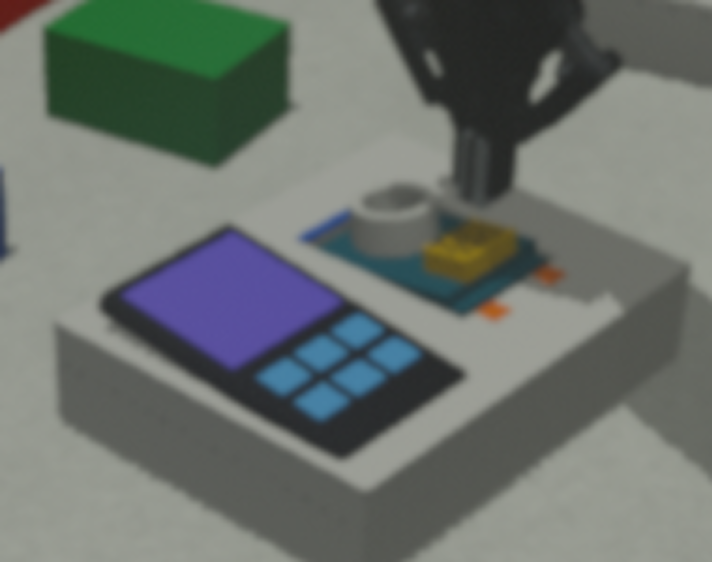

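The side view shows the carrier's near edge resting on the catch noses, which are at zoom (492,311) and (549,276). The fingertips are above the pad, so I'll press.

Request:
servo_tool(dp=[[0, 0.5, 0], [0, 0.4, 0], [0, 0.2, 0], [0, 0.1, 0], [0, 0.1, 0]], turn=[[0, 0, 0], [0, 0, 0], [0, 0, 0], [0, 0, 0], [0, 0, 0]], fingers=[0, 0, 0, 0, 0])

```text
time: 8.28
tool_pos: [527.0, -154.5, 92.3]
ee_rot: [[0.983, 0.0, 0.184], [-0.184, -0.0, 0.983], [0.0, -1.0, -0.0]]
contact_force: [-2.5, 1.9, 4.6]
finger_gap: 0.1
```

Request:
servo_tool(dp=[[0, 0.1, 0], [0, 0.1, 0]], turn=[[0, 0, 0], [0, 0, 0]], fingers=[0, 0])

```text
time: 8.52
tool_pos: [526.6, -154.5, 88.4]
ee_rot: [[0.983, -0.001, 0.184], [-0.184, -0.0, 0.983], [-0.0, -1.0, -0.0]]
contact_force: [-6.6, 2.0, 11.6]
finger_gap: 0.1
```

Request:
servo_tool(dp=[[0, 0.1, 0], [0, 0.1, 0]], turn=[[0, 0, 0], [0, 0, 0]], fingers=[0, 0])

```text
time: 8.78
tool_pos: [527.2, -154.6, 83.9]
ee_rot: [[0.983, 0.0, 0.184], [-0.184, -0.0, 0.983], [0.0, -1.0, 0.0]]
contact_force: [-0.3, -0.1, -0.0]
finger_gap: -0.1
```

The force dropped from 11.6 N to 0, so the catches look to have snapped. I'll press on to the floor to confirm.

Request:
servo_tool(dp=[[0, 0.1, 0], [0, 0.1, 0]], turn=[[0, 0, 0], [0, 0, 0]], fingers=[0, 0])

```text
time: 9.02
tool_pos: [527.2, -154.6, 81.0]
ee_rot: [[0.983, 0.001, 0.184], [-0.184, -0.0, 0.983], [0.001, -1.0, -0.0]]
contact_force: [-8.8, 3.0, 26.3]
finger_gap: -0.0
```

Request:
servo_tool(dp=[[0, 0.08, 0], [0, 0, 0]], turn=[[0, 0, 0], [0, 0, 0]], fingers=[0, 0])

```text
time: 9.28
tool_pos: [527.2, -154.6, 81.0]
ee_rot: [[0.983, 0.002, 0.184], [-0.184, -0.001, 0.983], [0.002, -1.0, -0.001]]
contact_force: [-8.1, 3.6, 27.0]
finger_gap: -0.0
```

Contact at tip z = 64 with 27 N means the carrier is on the floor. I'll lift and move back so the cameras can see it.

Request:
servo_tool(dp=[[0, -0.6, 0], [0, -1, 0], [0, -1, 0], [-0.5, -1, 0], [-1, -0.5, 0], [-1, 0, 0], [-1, 0, 0], [-1, 0, 0], [-0.6, 0, 0.5]], turn=[[0, 0, 0], [0, 0, 0], [0, 0, 0], [0, 0, 0], [0, 0, 0], [0, 0, 0], [0, 0, 0], [0, 0, 0], [0, 0, 0]], fingers=[0, 0, 0, 0, 0, 0, 0, 0, 0])

```text
time: 10.4
tool_pos: [428.1, -125.8, 160.6]
ee_rot: [[0.983, 0.0, 0.186], [-0.186, -0.0, 0.983], [0.0, -1.0, -0.0]]
contact_force: [0.1, 0.1, -0.3]
finger_gap: 0.6
```

```bash
python3 snap.py 5 side top
```

```text
t 10.4 rd [-124.   -34.7  160.6] yaw -10.690459936814973 units [ 5.1   3.98 -0.51] F [ 0.1  0.1 -0.3] gap 0.5518668964574539
```

View pics/side_5.png

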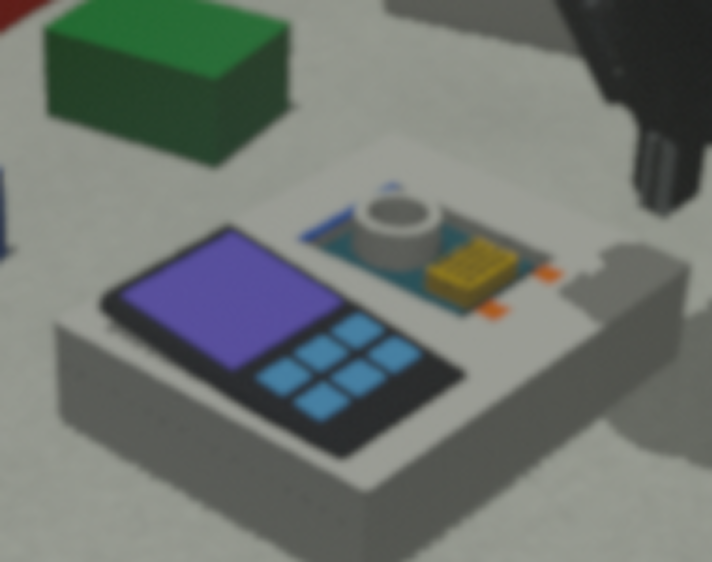

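View pics/top_5.png

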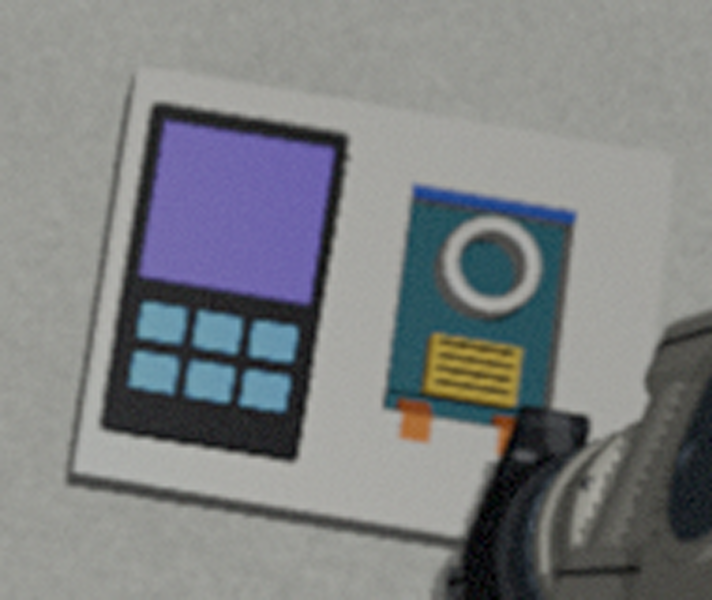

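The carrier lies flat below the deck and the orange noses overlap its near edge, seen in the top view at (415,405) and (507,420). Next I'll get the bore centre from the collar rim.

```bash
python3 - <<'E'
from h import *
T=lambda u,v:((u+.5)/3.75-.5+345,(v+.5)/3.75-.5+140)
S=lambda u,v:((u+.5)/3.75-.5+260,(v+.5)/3.75-.5+100)
# refine: threshold bright ring in the top view
im=cv2.imread("pics/top_5.png"); hsv=cv2.cvtColor(im,cv2.COLOR_BGR2HSV)
g=cv2.cvtColor(im,cv2.COLOR_BGR2GRAY).astype(np.uint8)
sub=(g[200:330,425:555]>135).astype(np.uint8)
n,l,st,ce=cv2.connectedComponentsWithStats(sub); print(st[:6],ce[:6])
ring=max(range(1,n),key=lambda i:st[i,4] if 0<st[i,0] else 0)
cs,_=cv2.findContours((l==ring).astype(np.uint8),cv2.RETR_CCOMP,cv2.CHAIN_APPROX_NONE)
for c in cs:
    if len(c)>40: print(cv2.fitEllipse(c))
for uv in((491,265),): p=atz("top",T(*uv),74); print(p,rd(p))
p=atz("side",S(398,212),74); print(p,rd(p))
q=car=None
# pad centre & yaw
for nm,z,n_,f,uv in [("padFL",64,"top",T,(432,334)),("padFR",64,"top",T,(523,349)),("padNR",64,"top",T,(516,408)),("padNL",64,"top",T,(424,393))]:
    print(nm,np.round(rd(atz(n_,f(*uv),z)),1))
E
```

```text
[[    0     0   130   130 13755]
 [   95     0    35     8   143]
 [   20    18    94    93  3002]] [[ 63.54554707  65.27022901]
 [116.36363636   1.95804196]
 [ 66.40273151  63.95003331]]
((66.74185180664062, 63.792076110839844), (90.36695098876953, 94.3887710571289), 124.55931091308594)
((66.9975814819336, 63.663299560546875), (68.7382583618164, 72.79278564453125), 135.2934112548828)
[ 573.48614109 -163.64046766   74.        ] [ 25.93232099 -45.14048887  74.        ]
[ 574.74723168 -163.5279433    74.        ] [ 27.1511925  -44.79790538  74.        ]
padFL [ -7.3 -25.1  64. ]
padFR [ -7.3 -66.6  64. ]
padNR [-34.4 -66.7  64. ]
padNL [-34.5 -24.9  64. ]
```

```bash
python3 -c "
from h import *
goto(rd((411.1,218.9,160)))"
```

```text
t 10.5 rd [-124.2  -33.8  160.7] yaw -10.60905038180301 units [-4.    0.04 16.74] F [ 0.6 -0.5 -0.2] gap 0.019853709079577973
```

Request:
servo_tool(dp=[[-0.24, 0, 1], [-0.24, 0, 1], [-0.24, 0, 1], [-0.24, 0, 1], [-0.24, 0, 1], [-0.24, 0, 1], [-0.24, 0, 1], [-0.24, 0, 1], [-0.24, 0, 1], [-0.24, 0, 1], [-0.24, 0, 1], [-0.24, 0, 1], [-0.24, 0, 1], [-0.24, 0, 1], [-0.24, 0, 1], [-0.24, 0, 1], [-0.16, 0, 0.74], [0, 0, 0]], turn=[[0, 0, 0], [0, 0, 0], [0, 0, 0], [0, 0, 0], [0, 0, 0], [0, 0, 0], [0, 0, 0], [0, 0, 0], [0, 0, 0], [0, 0, 0], [0, 0, 0], [0, 0, 0], [0, 0, 0], [0, 0, 0], [0, 0, 0], [0, 0, 0], [0, 0, 0], [0, 0, 0]], fingers=[80, 80, 80, 80, 80, 80, 80, 80, 80, 80, 80, 80, 80, 80, 80, 80, 80, 80])

```text
time: 12.75
tool_pos: [412.0, 218.8, 160.3]
ee_rot: [[0.983, -0.0, 0.183], [-0.183, -0.0, 0.983], [-0.0, -1.0, -0.0]]
contact_force: [0.2, 0.3, 0.2]
finger_gap: 68.6
```

```bash
python3 -c "
from h import *
goto(rd((411.1,218.9,48)))
im=imaging.capture('side')[:,:,::-1]
cv2.imwrite('pics/s6.png',cv2.resize(im[180:420,180:440],None,fx=2.5,fy=2.5))"
```

```text
t 12.75 rd [-203.2  301.   160.3] yaw -10.526879437670555 units [-0.04  5.62 -0.  ] F [0.1 0.3 0.2] gap 68.55143807763689
```

View pics/s6.png

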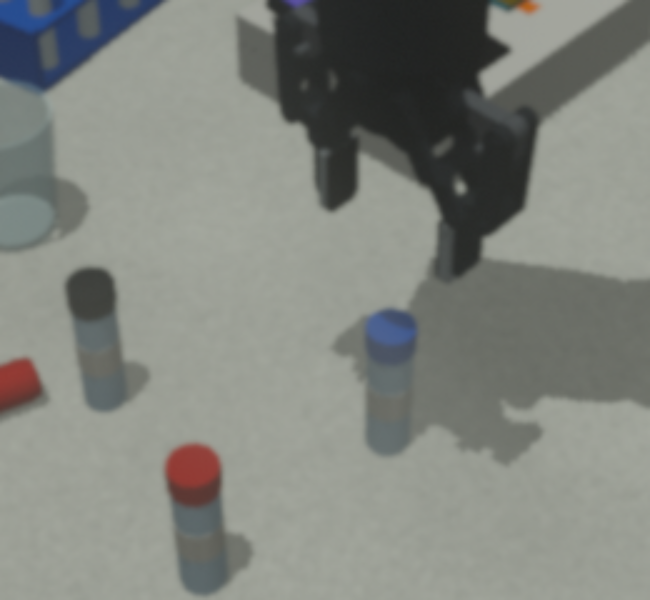

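The open jaws straddle the blue vial: fingertips at (337,205) and (458,275), cap at (391,330). I'll descend.

Request:
servo_tool(dp=[[-0.04, 0.9, 0], [0, 0.9, 0], [0, 0.9, 0], [0, 0.9, 0], [0, 0.9, 0], [0, 0.6, 0], [0, 0.4, 0], [0, 0.1, 0], [0, 0, 0]], turn=[[0, 0, 0], [0, 0, 0], [0, 0, 0], [0, 0, 0], [0, 0, 0], [0, 0, 0], [0, 0, 0], [0, 0, 0], [0, 0, 0]], fingers=[80, 80, 80, 80, 80, 80, 80, 80, 80], grip_force=25)

```text
time: 13.92
tool_pos: [411.2, 218.1, 48.7]
ee_rot: [[0.983, 0.0, 0.184], [-0.184, 0.0, 0.983], [0.0, -1.0, 0.0]]
contact_force: [-0.8, -0.6, -0.2]
finger_gap: 68.6
```

```bash
python3 -c "
from h import *
goto(rd((411.1,218.9,48)))
im=imaging.capture('side')[:,:,::-1]
cv2.imwrite('pics/s7.png',cv2.resize(im[180:420,180:440],None,fx=2.5,fy=2.5))"
```

```text
t 13.925 rd [-203.8  300.2   48.7] yaw -10.626414604227731 units [-0.01  0.04  0.04] F [-0.6 -0.7 -0.2] gap 68.63910536448519
```

View pics/s7.png

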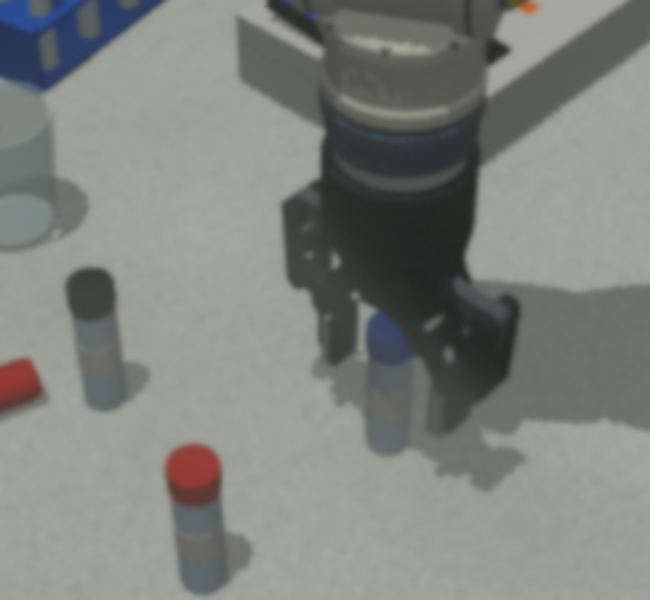

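The vial stands centred between the pads, with its body at (388,390). I'll close.

Request:
servo_tool(dp=[[0, 0, 0], [0, 0, 0], [0, 0, 0], [0, 0, 0], [0, 0, 0], [0, 0, 0], [0, 0, 0], [0, 0, 0]], turn=[[0, 0, 0], [0, 0, 0], [0, 0, 0], [0, 0, 0], [0, 0, 0], [0, 0, 0], [0, 0, 0], [0, 0, 0]], fingers=[20, 20, 20, 20, 20, 20, 20, 20], grip_force=25)

```text
time: 14.98
tool_pos: [411.2, 218.1, 48.7]
ee_rot: [[0.983, 0.001, 0.184], [-0.184, 0.0, 0.983], [0.0, -1.0, 0.0]]
contact_force: [-0.3, -0.7, 5.5]
finger_gap: 24.4
```

Request:
servo_tool(dp=[[0, -0.1, 0], [0, -0.5, 0], [0, -1, 0], [0, -1, 0], [0, -1, 0], [0, -1, 0], [0, -1, 0], [0, 0, 0]], turn=[[0, 0, 0], [0, 0, 0], [0, 0, 0], [0, 0, 0], [0, 0, 0], [0, 0, 0], [0, 0, 0], [0, 0, 0]], fingers=[10, 10, 10, 10, 10, 10, 10, 10])

```text
time: 15.98
tool_pos: [411.6, 218.3, 161.9]
ee_rot: [[0.983, 0.003, 0.184], [-0.184, 0.001, 0.983], [0.002, -1.0, 0.001]]
contact_force: [0.0, -0.3, -1.7]
finger_gap: 24.4
```

```bash
python3 -c "
from h import *
goto((26.5,-45.2,160))
im=imaging.capture('side')[:,:,::-1]
cv2.imwrite('pics/s8.png',cv2.resize(im[130:420,180:440],None,fx=2,fy=2))"
```

```text
t 15.975 rd [-203.4  300.5  161.9] yaw -10.623545426530418 units [ 11.5    0.1  -17.28] F [ 0.1 -0.3 -1.7] gap 24.42162944787444
```

View pics/s8.png

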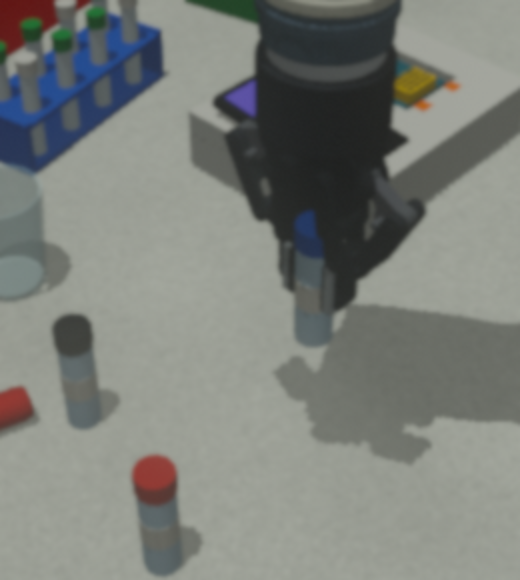

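The vial is held upright, with its bottom at (313,345). I'll carry it over to the collar.

Request:
servo_tool(dp=[[0.35, 0, -0.5], [0.65, 0, -1], [0.65, 0, -1], [0.65, 0, -1], [0.65, 0, -1], [0.65, 0, -1], [0.65, 0, -1], [0.65, 0, -1], [0.65, 0, -1], [0.65, 0, -1], [0.65, 0, -1], [0.65, 0, -1], [0.65, 0, -1], [0.65, 0, -1], [0.65, 0, -1], [0.65, 0, -1], [0.65, 0, -1], [0.55, 0, -0.5], [0.2, 0, -0.28], [0, 0, 0]], turn=[[0, 0, 0], [0, 0, 0], [0, 0, 0], [0, 0, 0], [0, 0, 0], [0, 0, 0], [0, 0, 0], [0, 0, 0], [0, 0, 0], [0, 0, 0], [0, 0, 0], [0, 0, 0], [0, 0, 0], [0, 0, 0], [0, 0, 0], [0, 0, 0], [0, 0, 0], [0, 0, 0], [0, 0, 0], [0, 0, 0]], fingers=[10, 10, 10, 10, 10, 10, 10, 10, 10, 10, 10, 10, 10, 10, 10, 10, 10, 10, 10, 10])

```text
time: 18.52
tool_pos: [573.4, -164.0, 160.3]
ee_rot: [[0.983, -0.0, 0.184], [-0.184, 0.0, 0.983], [-0.0, -1.0, 0.0]]
contact_force: [0.8, -0.4, -0.9]
finger_gap: 24.0
```

```bash
python3 -c "
from h import *
goto((26.5,-45.2,132))"
```

```text
t 18.525 rd [ 25.9 -45.6 160.3] yaw -10.631741640903057 units [0.03 1.42 0.02] F [ 0.9 -0.3 -0.9] gap 24.02581350042127
```

Request:
servo_tool(dp=[[0.03, 0.5, 0.02], [0, 0.6, 0], [0, 0.4, 0], [0, 0, 0]], turn=[[0, 0, 0], [0, 0, 0], [0, 0, 0], [0, 0, 0]], fingers=[10, 10, 10, 10])

```text
time: 19.02
tool_pos: [573.5, -163.4, 129.5]
ee_rot: [[0.983, -0.002, 0.184], [-0.184, 0.001, 0.983], [-0.002, -1.0, 0.0]]
contact_force: [-0.0, -0.3, -0.7]
finger_gap: 24.7
```

```bash
sed -i 's/goto((-22,-45,81))/goto((26.5,-45.2,101))/' snap.py; python3 snap.py 9 side top
```

```text
t 19.025 rd [ 25.9 -44.9 129.5] yaw -10.61323865248146 units [ 0.03  1.43 -0.02] F [ 0.  -0.3 -0.7] gap 24.655862043373343
```

View pics/side_9.png

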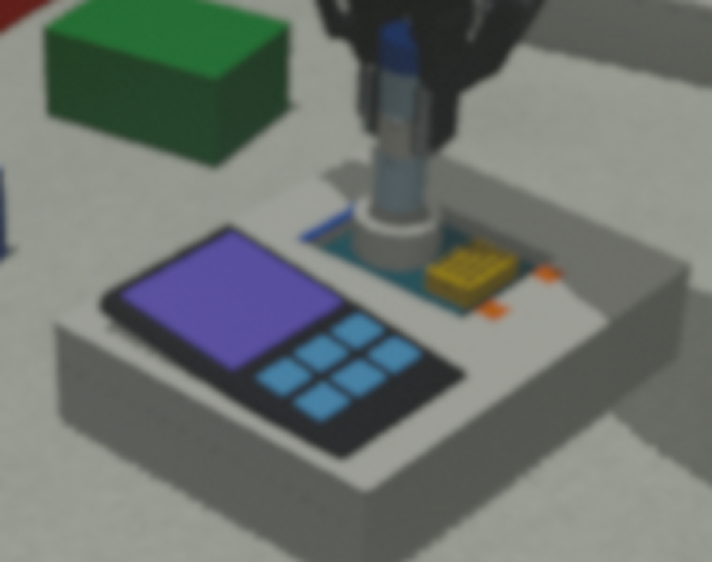

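View pics/top_9.png

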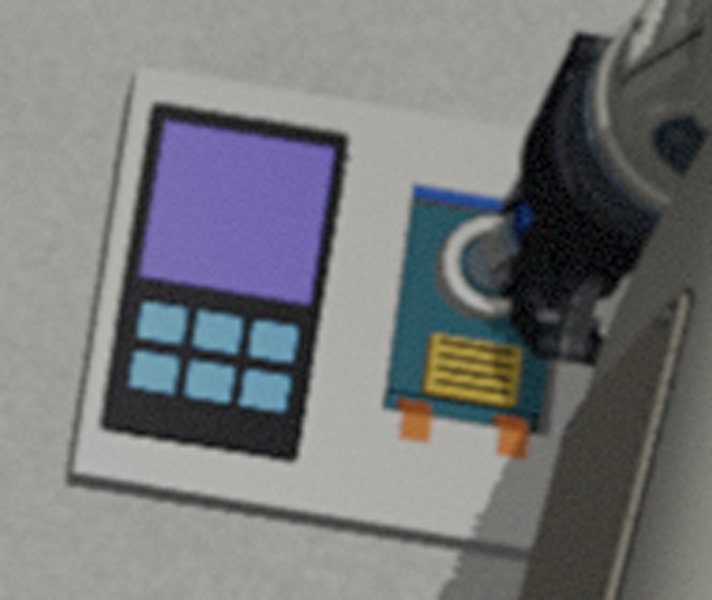

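The vial hangs over the bore, about centred in both views: side bottom at (399,222) against a rim centre of (398,212), and top bottom at (492,262) against (492,264). I'll lower it gently.

Request:
servo_tool(dp=[[0.02, 0.2, 0], [0, 0.15, 0], [0, 0.15, 0], [0, 0, 0]], turn=[[0, 0, 0], [0, 0, 0], [0, 0, 0], [0, 0, 0]], fingers=[10, 10, 10, 10])

```text
time: 19.62
tool_pos: [574.2, -163.8, 120.2]
ee_rot: [[0.983, -0.0, 0.184], [-0.184, 0.0, 0.983], [-0.0, -1.0, 0.0]]
contact_force: [-0.1, -0.7, -0.9]
finger_gap: 24.3
```

Request:
servo_tool(dp=[[0, 0.2, 0], [0, 0.2, 0], [0, 0.15, 0], [0, 0.1, 0]], turn=[[0, 0, 0], [0, 0, 0], [0, 0, 0], [0, 0, 0]], fingers=[10, 10, 10, 10])

```text
time: 20.12
tool_pos: [574.3, -163.8, 107.2]
ee_rot: [[0.983, -0.0, 0.184], [-0.184, 0.0, 0.983], [-0.0, -1.0, 0.0]]
contact_force: [0.3, -0.7, -0.1]
finger_gap: 24.4
```

```bash
python3 snap.py 10 side
```

```text
t 20.125 rd [ 26.8 -45.1 107.2] yaw -10.62479427455661 units [-0.01  0.31 -0.  ] F [ 0.5 -0.7 -0.1] gap 24.384379027137687
```

View pics/side_10.png

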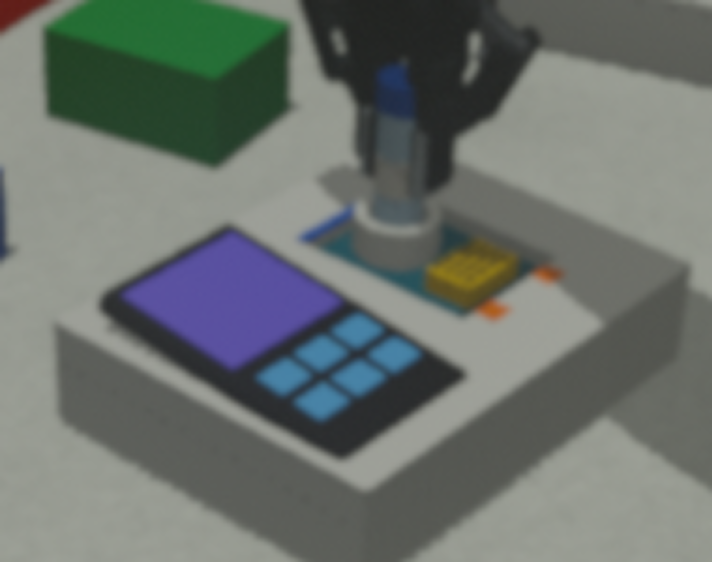

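The vial is inside the collar (side 400,215) with no contact force. I'll continue to the bore floor in small steps.

Request:
servo_tool(dp=[[0, 0.1, 0], [0, 0.08, 0], [0, 0.04, 0], [0, 0, 0]], turn=[[0, 0, 0], [0, 0, 0], [0, 0, 0], [0, 0, 0]], fingers=[10, 10, 10, 10])

```text
time: 20.68
tool_pos: [574.3, -163.8, 103.1]
ee_rot: [[0.983, -0.0, 0.184], [-0.184, 0.0, 0.983], [-0.0, -1.0, 0.0]]
contact_force: [0.9, -0.0, -1.0]
finger_gap: 24.1
```

Request:
servo_tool(dp=[[0, 0.03, 0], [0, 0.03, 0], [0, 0, 0]], turn=[[0, 0, 0], [0, 0, 0], [0, 0, 0]], fingers=[10, 10, 10])

```text
time: 21.05
tool_pos: [574.3, -163.8, 101.8]
ee_rot: [[0.983, -0.0, 0.184], [-0.184, 0.0, 0.983], [-0.0, -1.0, 0.0]]
contact_force: [-0.2, -0.5, -0.8]
finger_gap: 24.3
```

Request:
servo_tool(dp=[[0, 0.03, 0], [0, 0.03, 0], [0, 0, 0]], turn=[[0, 0, 0], [0, 0, 0], [0, 0, 0]], fingers=[10, 10, 10])

```text
time: 21.42
tool_pos: [574.4, -163.8, 100.8]
ee_rot: [[0.983, 0.0, 0.184], [-0.184, -0.0, 0.983], [0.0, -1.0, -0.0]]
contact_force: [-1.1, 0.2, 0.2]
finger_gap: 24.1
```

Request:
servo_tool(dp=[[0, 0.02, 0], [0, 0, 0]], turn=[[0, 0, 0], [0, 0, 0]], fingers=[10, 10])

```text
time: 21.68
tool_pos: [574.4, -163.8, 100.8]
ee_rot: [[0.983, 0.001, 0.184], [-0.184, -0.0, 0.983], [0.001, -1.0, -0.0]]
contact_force: [-1.2, 1.3, 4.6]
finger_gap: 24.3
```

It touched down at 4.6 N, within 0.1 mm of the predicted height. I'll release gently and lift straight up.

Request:
servo_tool(dp=[[0, 0, 0], [0, 0, 0], [0, 0, 0], [0, 0, 0], [0, 0, 0], [0, 0, 0]], turn=[[0, 0, 0], [0, 0, 0], [0, 0, 0], [0, 0, 0], [0, 0, 0], [0, 0, 0]], fingers=[35, 40, 50, 60, 60, 60])

```text
time: 22.42
tool_pos: [574.4, -163.9, 100.3]
ee_rot: [[0.983, -0.0, 0.184], [-0.184, -0.0, 0.983], [-0.0, -1.0, -0.0]]
contact_force: [-0.2, -0.1, 0.8]
finger_gap: 51.0
```

```bash
python3 snap.py 11 side
```

```text
t 22.425 rd [ 26.8 -45.2 100.3] yaw -10.62875079252223 units [-0.02 -0.04 -0.  ] F [-0.1 -0.1  0.8] gap 51.04485674815682
```

View pics/side_11.png

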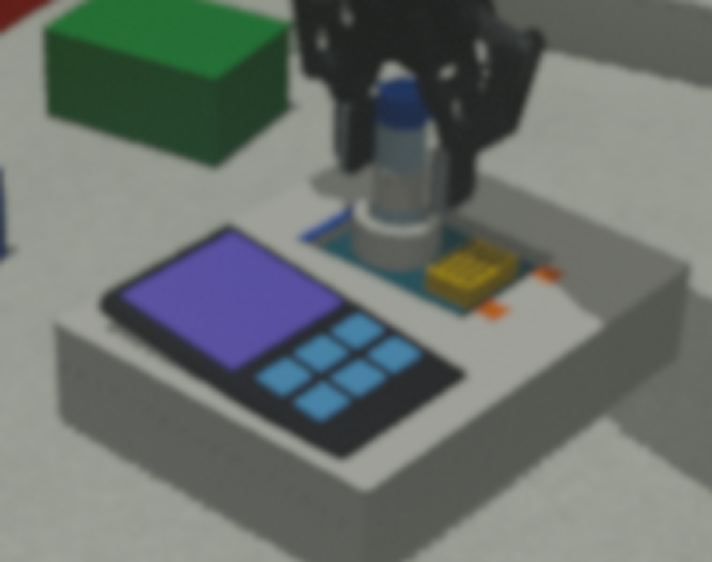

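The vial stands free in the collar, with its cap at (401,105) and both fingers clear of it. I'll retreat upward, then backward.

Request:
servo_tool(dp=[[0, -0.3, 0], [0, -0.6, 0], [0, -0.8, 0], [0, -1, 0], [0, -1, 0], [0, -1, 0], [0, -1, 0], [-1, 0, 0], [-1, 0, 0], [-1, 0, -0.5], [-1, 0, -1], [-1, 0, -1], [-1, 0, -1], [-1, 0, -1], [-1, 0, -1], [0, 0, 0]], turn=[[0, 0, 0], [0, 0, 0], [0, 0, 0], [0, 0, 0], [0, 0, 0], [0, 0, 0], [0, 0, 0], [0, 0, 0], [0, 0, 0], [0, 0, 0], [0, 0, 0], [0, 0, 0], [0, 0, 0], [0, 0, 0], [0, 0, 0], [0, 0, 0]], fingers=[60, 60, 60, 60, 60, 60, 60, 60, 60, 60, 60, 60, 60, 60, 60, 60])

```text
time: 24.48
tool_pos: [395.9, -243.2, 215.6]
ee_rot: [[0.982, 0.001, 0.187], [-0.187, -0.001, 0.982], [0.001, -1.0, -0.001]]
contact_force: [0.5, 0.2, -0.1]
finger_gap: 51.3
```

```bash
python3 snap.py 12 side top
```

```text
t 24.475 rd [-133.9 -156.   215.6] yaw -10.749678838335182 units [8.   5.74 5.57] F [ 0.4  0.3 -0.1] gap 51.30222341554946
```

View pics/side_12.png

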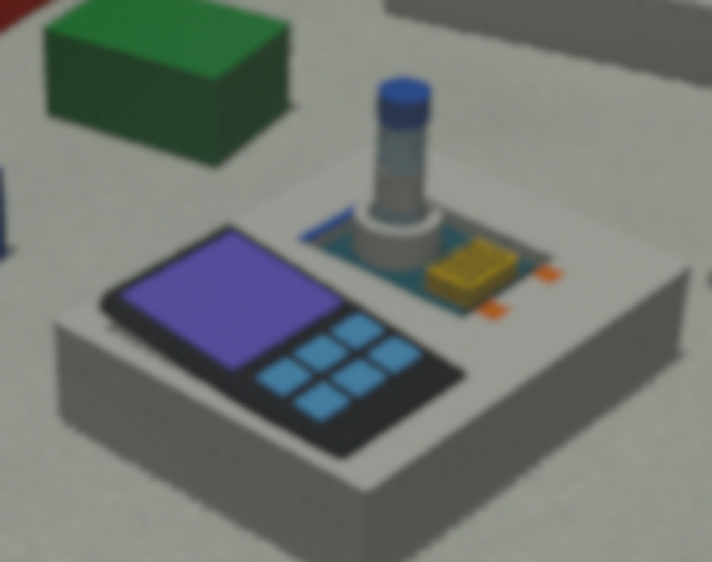

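View pics/top_12_full.png

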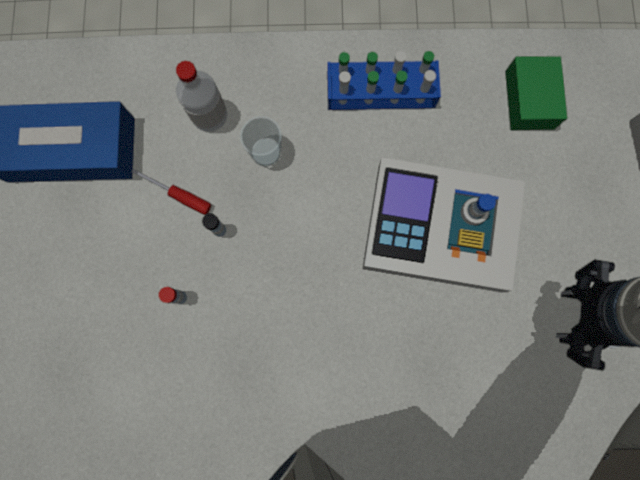

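View pics/side_12_full.png

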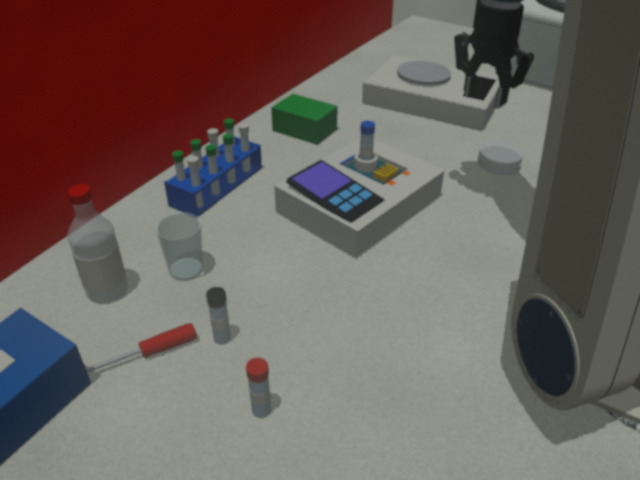

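The blue vial stands in the collar, the carrier is flat and latched, and the red and black vials haven't moved. One last number to check is whether the vial is upright.

```bash
python3 - <<'E'
from h import *
S=lambda u,v:((u+.5)/3.75-.5+260,(v+.5)/3.75-.5+100)
im=cv2.imread("pics/top_12_full.png"); h=cv2.cvtColor(im,cv2.COLOR_BGR2HSV)
m=((h[...,0]>100)&(h[...,0]<122)&(h[...,1]>130)).astype(np.uint8); m[:, :475]=0; m[:,500:]=0; m[:192]=0; m[215:]=0
n,l,st,ce=cv2.connectedComponentsWithStats(m); i=1+np.argmax(st[1:,4]); print(st[i],ce[i])
print(rd(atz("top",ce[i],142)),rd(atz("side",S(405,90),142)))
r.hand_in()
E
```

```text
[475 193  23  19 282] [485.80496454 201.78368794]
[ 24.80385831 -42.51910028 142.        ] [ 26.28260335 -43.37357694 142.        ]
the job is handed in; nothing more can be done
```

The job is done and handed in at about 24.6 s of the 53 s allowed; handing in gives no verdict.

- **Carrier:** I pushed it to the lip, where the force rose to 14 N with no further movement. I then pressed the pad: the force peaked near 12 N and dropped to 0 as the catches snapped. A further press met the floor at 27 N with the fingertips at 64 mm, the stated home height of the pad. Pictures show it lying flat with both catches over its near edge, and it stayed so after the arm had left.
- **Blue vial:** I lowered it into the collar until contact at 4.6 N and opened the fingers. It stands free in the collar and looks upright in both views.
- **Other checks:** The red and black vials look unmoved, and the robot is touching nothing.

**Disagreement in the last check:** the cap's top measured about 2 mm left of the bore centre in both views. Along the bay the top view put it 2 mm short and the side view put it within 0.5 mm. That is close to the 2 mm camera calibration error. The top figure may also be off because my colour mask clipped the cap's edge. I handed in from the same script that printed these numbers, so I didn't follow them up.

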